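# Tip the fasteners into the cropped corner of the carry tote

## Robot

A 7-joint arm with a two-finger parallel gripper is mounted at the origin on a cart in front of the work surface, level with it; the furniture and walls round the work are solid. World frame = base frame: x ahead of the robot, y to its left, z up, the work surface at z = 0. Lengths are in mm, angles in rad, forces in N, time in s.
With the tool pointing down it reaches from about 400 to 750 mm from the base axis. Payload 19.5 kg.
Tool frame: the origin (TCP) lies between the finger pads; the fingertips stand 8 mm ahead of it and the grasp point (between the pads) lies 11 mm behind it; z points along the fingers, y is the direction in which the jaws open and shut (so a half turn about z gives the same grasp; the last joint's range is limited). The gripper opens to 85 mm and grips with 20 to 120 N. Pads are 22 mm wide; open, the fingers measure 114 mm over their backs; the gripper's body (76 mm by 85 mm) begins 54 mm behind the grasp point. The pads swing forward as they close: fully open they stand 13 mm farther back than shut.
Start: joints at [-1.266, 0.707, -0.028, 1.485, 0.022, 0.951, -0.075], TCP at [195.424, 540.745, 239.268] pointing down, gripper open.
Joint ranges: [-2.71, 2.71], [-0.32, 2.16], [-1.57, 1.52], [0, 2.45], [-1.46, 4.6], [0, 2.02], [-2.83, 2.83]. Speed limits (rad/s): [1.89, 1.89, 2.57, 2.57, 3.01, 3.01, 3.01].

## Interface

Orientations are given as a rotation vector (axis times angle).
In Python, from bench import arm gives the robot as it stands.
- The arm moves only by the tool play_rows, never from a script. Its argument "commands" is a list of rows, each an object of numbers: "hand": the opening, from 0 (shut) to 1 (fully open); "x", "y", "z": the shift along the world's x, y, z in cm; "wx", "wy", "wz": the turn, a rotation vector about the world's x, y, z in degrees. In form: [{"hand": .., "x": .., "y": .., "z": .., "wx": .., "wy": .., "wz": ..}, ...]. A call has 1 to 8 rows; each row is the pose to reach, as a shift and turn from the pose commanded when the call began; what a row does not reach only later rows make up. A row lasts 1/12 s, in which the tool goes at most 41.7 mm and 7.16 degrees, less where a joint would pass 70% of its speed; a pose out of reach is approached as far as the arm can. A call with a gripper value outside its range is refused whole. The fingers move at their own pace and stop on an object; "squeeze" is the grip in N (left out, the last holds). Time passes only in rows, so rows that repeat a pose let the fingers close. It gives the time, the measured TCP pose, the force and the opening at its end, in the units of the state.
- arm.read_state(): the state, without advancing time (a new reading comes with each control period).
- arm.snapshot(name): name is "scene" or "top" or "wrist"; returns a dict with "image" (480x640x3 uint8, blue, green, red), "intrinsics" (3x3 intrinsics, pixels), "position" and "rotation" of the camera in the world; the wrist camera has in their place "mount" (4x4, takes a point from camera to tool coordinates, whose origin is the TCP and whose axes are the flange's). Camera axes: x right, y down, z forward; pixel columns grow to the right and rows downward; lengths in mm; the calibration is good to about 2 mm. A picture is of the moment at which its call begins: read the wrist's pose just before it. There is no depth.
- arm.close_job(): hands the job in, once; it reports no verdict.
Trained networks look in a picture, given as the dict that the camera call returned (one of the last four; its "shot" number tells which), for a name from the list of things; names that differ only in an ending like _2 or _b are one class to them, and where a whole thing is asked for, a point or a joint stands for the part that bears it (a point fixed in the world has none). Each returns a list of dicts, best first, with "confidence" (0 to 1); they miss things now and then, are a little off and sometimes report something else, mostly with a low value. They report only what shows in the picture. A call takes as long as a camera call. They do not tell look-alikes from the thing itself.
- arm.outline_of(picture, query): "region" (480x640 bool, what is visible of it) and "bbox" ([left, top, right, bottom] in pixels, round what is visible of it).
The state is a dict: "time": time; "q": joint angles; "dq": joint speeds; "joint_efforts": joint torques, N m; "position": TCP position; "orientation": TCP orientation; "ft_force": force on the tool from outside, world axes, zero at the start; "torque": the same for the moment, N m; "gripper_width": finger opening in mm.
Only numpy, scipy, OpenCV 4.12 (cv2) and the standard library are available. Lean on these libraries where they do the work, as an engineer would, in place of code of your own. Each camera call takes 0.05 s, during which the arm holds its last target.

## Task

Pick up the grey carry tote by its handle, lift it level and clear of the worktop, then tip it so that both bolts and both nuts slide together into its cropped corner, the one cut off at an angle. Finish while holding the tote still in the air, tipped like that, with all four fasteners gathered in that corner; keep hold of it, spill nothing, and leave the tools lying round it where they are.

Things in the scene. Friction and masses are not known exactly. Their poses are not given: they have to be found in the camera images.
- tote: Open-topped grey plastic carry tote with a steel handle: 220 mm along its x, 160 mm along y, walls 60 mm high, walls and floor 4 mm thick. Origin: centre of the underside; z up. The corner at (-x, -y) is cropped at 45 degrees, the other three are square. 0.24 to 0.36 kg empty, plus 0.12 kg of fasteners. Smooth inside: fasteners start to slide at 10 to 15 degrees of tilt, briskly at 35 to 40.
- tote_handle (a point): Middle of the tote's grip bar, a flat-sided steel bar 16 mm thick (along the tote's x), 22 mm high and 166 mm long (along y), carried by uprights at its two ends; 125 mm straight above the tote's origin, with 54 mm of free space between the bar's underside and the wall tops. Axes as the tote's.
- tote_corner (a point): Point on the inner floor of the tote at the middle of the foot of the cropped corner's panel (42 mm long): (-92, -62, 4) mm in the tote's frame. Square to the panel, outward, is (-1, -1) in the tote's x, y. Gathered here, the four fasteners' centres lie some 10 to 95 mm from this point. Axes as the tote's.
- bolt_0_mid (a point): Centre of a loose plain steel M12 hexagon bolt, 48 mm long, head 22 mm across, shank 12 mm, lying in the tote; it weighs about 45 g and can roll. Its y axis runs along the shank toward the head.
- bolt_1_mid (a point): Centre of a loose plain steel M12 hexagon bolt, 56 mm long, head 22 mm across, shank 12 mm, lying in the tote; it weighs about 45 g and can roll. Its y axis runs along the shank toward the head.
- nut_0_mid (a point): Centre of a loose plain steel M12 nut, 19 mm across the flats and 10 mm thick, 17 g, lying flat in the tote.
- nut_1_mid (a point): Centre of a loose plain steel M12 nut, 19 mm across the flats and 10 mm thick, 17 g, lying flat in the tote.
- spanner_10: Bystander: small open spanner, 125 mm long, 8 mm thick, lying beside the tote, about 137 mm from its middle on its +x side. Origin: centre of the underside.
- hex_key_0: Bystander: black hex key, 87 mm long, 6 mm thick, lying beside the tote, about 112 mm from its middle on its +y side. Origin: centre of the underside.
Mind the look-alikes: they are no part of the job. What is shaped like the part that bears bolt_1_mid but pink or red is not meant.

How it is judged (in metres and radians):
On the way, in this order (a step that is already met when the one before it is completed fails the run):
1. the tote is held in the fingers, level and clear of the worktop (contact force between tote and the fingers above 2 N and height (world z) of tote_corner above 0.03 m and angle between tote_handle's own z axis and vertical below 0.25 rad), for 0.2 s.
2. the tote is tipped in the air and all four fasteners have slid into the cropped corner (contact force between tote and the fingers above 2 N and height (world z) of tote_corner above 0.03 m and angle between tote_handle's own z axis and vertical above 0.3 rad and distance between each of bolt_0_mid, bolt_1_mid, nut_0_mid, nut_1_mid and tote_corner below 0.1 m), for 0.2 s.
At the end, for the whole second after the job is handed in: The tote is held by the fingers, at rest, its cropped corner more than 30 mm above the worktop, tipped between 17 and 55 degrees, and the centres of both bolts and both nuts are within 100 mm of the foot of the cropped corner (all of step 2 and angle between tote_handle's own z axis and vertical below 0.96 rad and linear speed of tote below 0.03 m/s and angular speed of tote below 0.2 rad/s); the arm keeps its last pose, push and grip.
It fails at once if a tool lying round the tote is pushed more than 30 mm (distance of any of spanner_10, hex_key_0 from where it was at the start of the episode above 0.03 m).
It also fails if it takes over 67 s, if anything falls off the work surface, if the arm or the gripper's body presses on something with over 40 N, if the wrist force passes 120 N, or if a joint passes its speed limit or range.

## Working session

There is one attempt and no reset: what is moved stays moved. The work goes in short steps, Python scripts to look and compute and a tool call to move; the robot and the scene stay as the last step left them, time stands still between calls to the robot, and variables do not carry over. Pictures are saved under pics/ and viewed, and the job is handed in when it is done.

Besides the shell and the picture viewer there is one more tool, called after "Emit:" in YAML: its name, and indented under it one key for each argument. play_rows: Moves the arm, as the interface text tells. Its arguments: {"type":"object","properties":{"commands":{"type":"array"},"squeeze":{"type":"number"}},"required":["commands"]}

```bash
ls; mkdir -p pics; python3 - <<'E'
from bench import arm
import cv2,json
s=arm.read_state(); print(s)
for n in ("scene","top"):
    p=arm.snapshot(n); cv2.imwrite(f"pics/{n}0.png",p["image"])
    print(n,p["position"],p["rotation"],p["intrinsics"],p["shot"])
    for q in ("tote","tote_handle","spanner_10","hex_key_0","bolt_0_mid","nut_0_mid"):
        print(q,[(r["bbox"],round(r["confidence"],2)) for r in arm.outline_of(p,q)])
E
```

```text
pics
{'time': 0.0, 'q': array([-1.265677  ,  0.70711219, -0.02762715,  1.48496513,  0.02197374,
        0.95093544, -0.07550261]), 'dq': array([ 1.61079858e-03,  1.71689038e-03, -9.96989182e-05, -1.74010979e-04,
       -5.32226136e-04,  1.00887749e-03,  1.51381643e-03]), 'joint_efforts': array([-5.78338877e-04, -8.83205867e+01,  1.23432152e+00, -2.36166430e+01,
        1.68245821e-02,  6.54411808e-03, -2.06809375e-05]), 'position': array([195.35134859, 540.52914318, 238.83006835]), 'orientation': array([-5.42040882e-01, -3.09429082e+00,  1.73351980e-03]), 'ft_force': array([-0.27879413, -0.75745405,  0.54207529]), 'torque': array([0.03622536, 0.03411864, 0.00382159]), 'gripper_width': 85.22516330407807}
scene [ -15.9411966  -704.06458566  541.15061807] [-1.92300938  0.60812209 -0.39233113] [[551.89712626   0.         326.94162367]
 [  0.         551.89712626 241.99324759]
 [  0.           0.           1.        ]] 1
tote [([248.1, 221.9, 377.5, 324.2], 0.67)]
tote_handle [([249.9, 215.5, 379.5, 329.3], 0.58)]
spanner_10 [([372.9, 294.2, 392.4, 330.1], 0.57)]
hex_key_0 []
bolt_0_mid [([338.2, 283.0, 366.2, 293.3], 0.68), ([247.3, 215.6, 378.8, 325.1], 0.19)]
nut_0_mid [([287.8, 280.3, 298.2, 288.4], 0.62)]
top [436.51444406  56.99216802 929.15464791] [-2.20459386  2.14303908 -0.06248359] [[458.43407835   0.         309.95557393]
 [  0.         458.43407835 238.92816022]
 [  0.           0.           1.        ]] 2
tote [([241.4, 171.8, 384.5, 302.6], 0.61)]
tote_handle [([240.2, 175.9, 385.7, 300.4], 0.91)]
spanner_10 [([351.9, 177.1, 384.6, 232.4], 0.62)]
hex_key_0 [([267.6, 195.1, 292.2, 219.2], 0.4)]
bolt_0_mid [([319.4, 199.3, 334.2, 219.4], 0.54)]
nut_0_mid []
```

View pics/scene0.png

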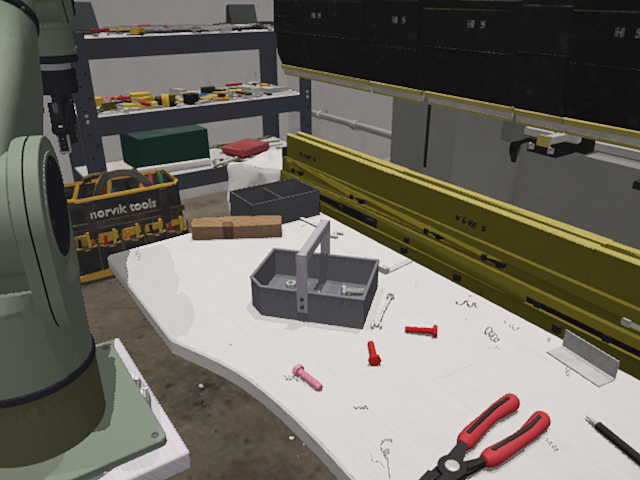

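View pics/top0.png

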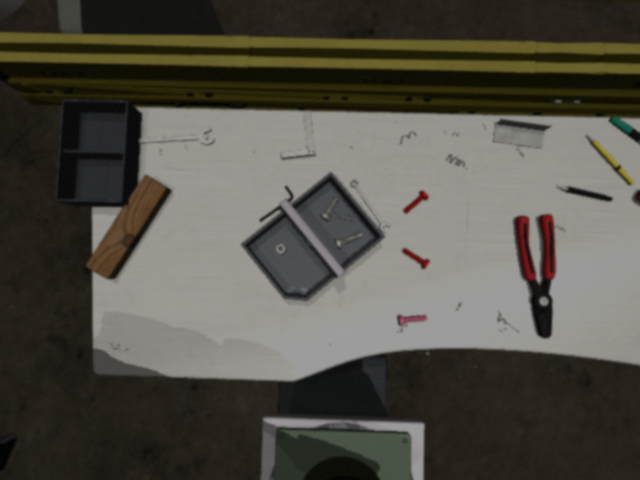

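```bash
python3 - <<'E'
import cv2
a=cv2.imread("pics/top0.png")[150:320,220:410]; cv2.imwrite("pics/topc.png",cv2.resize(a,None,fx=3.5,fy=3.5,interpolation=cv2.INTER_CUBIC))
a=cv2.imread("pics/scene0.png")[200:350,230:410]; cv2.imwrite("pics/scc.png",cv2.resize(a,None,fx=4,fy=4,interpolation=cv2.INTER_CUBIC))
E
```

```text
(no output)
```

View pics/topc.png

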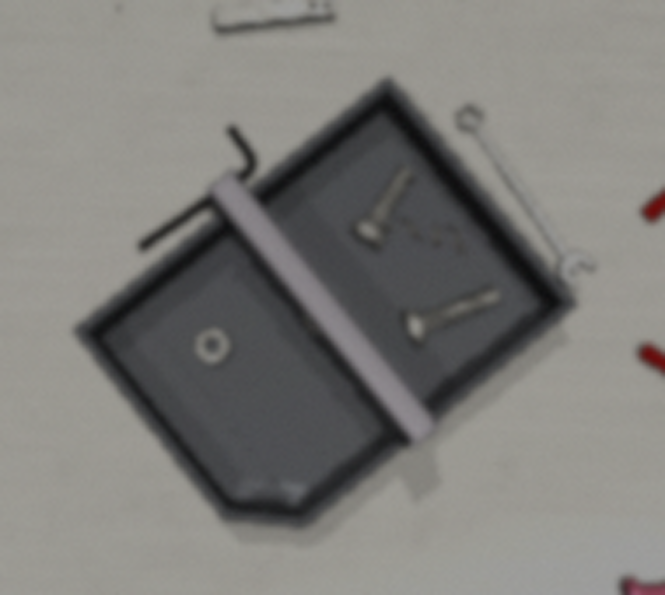

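View pics/scc.png

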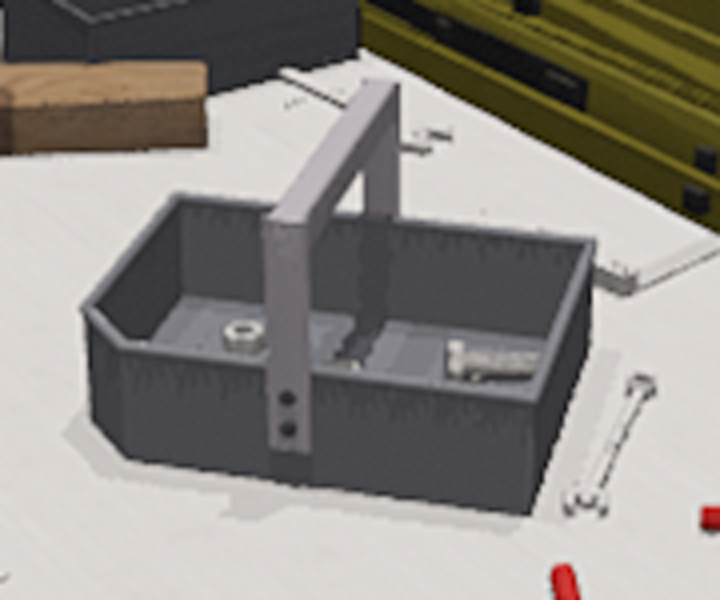

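The top view shows the tote with its bar running from about (283,203) to (341,274) px and the cropped corner near (295,297). One nut shows at (281,249), the bolts on the other side, and the second nut is probably under the bar. The pink and red bolts lie outside. Now I'll fit the tote's pose from the wall-top corners and bar ends.

```bash
cat > h.py <<'E'
import numpy as np, cv2
from scipy.spatial.transform import Rotation as R
from scipy.optimize import least_squares
def proj(p,P):
    r=R.from_rotvec(np.ravel(p["rotation"])) if np.size(p["rotation"])==3 else R.from_matrix(p["rotation"])
    c=r.inv().apply(np.atleast_2d(P)-p["position"]); uv=c@np.array(p["intrinsics"]).T
    return uv[:,:2]/uv[:,2:]
def ray(p,uv,z):
    r=R.from_rotvec(np.ravel(p["rotation"])) if np.size(p["rotation"])==3 else R.from_matrix(p["rotation"])
    d=r.apply(np.linalg.solve(np.array(p["intrinsics"]),[uv[0],uv[1],1])); o=np.array(p["position"])
    return o+d*(z-o[2])/d[2]
E
python3 - <<'E'
from h import *
from bench import arm
t=arm.snapshot("top"); s=arm.snapshot("scene")
# wall-top outer corners: square (+,+),(+,-),(-,+), crop ends; crop panel inner 42mm mid (-92,-62): 
M=np.array([[110,80,60],[110,-80,60],[-110,80,60],[-110,-48,60],[-78,-80,60],[0,83,136],[0,-83,136]],float)
ct=np.array([[385,82],[575,302],[78,330],[225,518],[302,522],[222,182],[427,437]])/3.5+[220,150]
cs=np.array([[595,238],[530,402],[175,197],[82,308],[122,348],[383,80],[283,220]])/4+[230,200]
def pose(v): 
    Q=R.from_euler('z',v[2]).apply(M)+[v[0],v[1],0]; return Q
f=lambda v:np.r_[(proj(t,pose(v))-ct).ravel(),(proj(s,pose(v))-cs).ravel()]
for a in (-.8,.8,2.3,-2.3):
    r=least_squares(f,[430,60,a],loss='soft_l1'); print(r.x,np.degrees(r.x[2]),r.cost)
    if r.cost<100: print(r.fun.reshape(-1,2).round(1)); v=r.x
for n,uv,z in (("bolt",[322,216],10),("bolt2",[339,243],10),("nut",[280.5,248.5],9)):
    print(n,ray(t,uv,z)-[v[0],v[1],0])
E
```

```text
[497.87435918  68.28267952  -0.86258673] -49.42257917340053 6.32949657128683
[[ 1.1 -0.4]
 [ 0.1  1.3]
 [-0.8  0.7]
 [-0.9 -0.4]
 [ 1.   1.1]
 [-1.  -0.6]
 [ 0.6  0.7]
 [ 0.3  0.7]
 [ 1.3 -0.4]
 [-0.3 -0.7]
 [ 0.  -0.3]
 [ 0.2 -0.1]
 [-0.3 -1.3]
 [ 0.3 -1. ]]
[497.87435923  68.28267964   5.42059858] 310.5774209093404 6.329496571287035
[[ 1.1 -0.4]
 [ 0.1  1.3]
 [-0.8  0.7]
 [-0.9 -0.4]
 [ 1.   1.1]
 [-1.  -0.6]
 [ 0.6  0.7]
 [ 0.3  0.7]
 [ 1.3 -0.4]
 [-0.3 -0.7]
 [ 0.  -0.3]
 [ 0.2 -0.1]
 [-0.3 -1.3]
 [ 0.3 -1. ]]
[497.87435905  68.28267937  -0.86258674] -49.4225795423962 6.329496571287171
[[ 1.1 -0.4]
 [ 0.1  1.3]
 [-0.8  0.7]
 [-0.9 -0.4]
 [ 1.   1.1]
 [-1.  -0.6]
 [ 0.6  0.7]
 [ 0.3  0.7]
 [ 1.3 -0.4]
 [-0.3 -0.7]
 [ 0.  -0.3]
 [ 0.2 -0.1]
 [-0.3 -1.3]
 [ 0.3 -1. ]]
[497.8743592   68.28267955  24.2701545 ] 1390.577420915779 6.329496571286965
[[ 1.1 -0.4]
 [ 0.1  1.3]
 [-0.8  0.7]
 [-0.9 -0.4]
 [ 1.   1.1]
 [-1.  -0.6]
 [ 0.6  0.7]
 [ 0.3  0.7]
 [ 1.3 -0.4]
 [-0.3 -0.7]
 [ 0.  -0.3]
 [ 0.2 -0.1]
 [-0.3 -1.3]
 [ 0.3 -1. ]]
bolt [ 55.15710053 -16.46477665  10.        ]
bolt2 [  1.52336281 -52.04193603  10.        ]
nut [-12.76795832  65.20874885   9.        ]
```

Emit:
play_rows:
  commands:
    - {"hand": 1, "x": 2, "y": -3, "wz": -7}
    - {"hand": 1, "x": 4, "y": -6, "wz": -14}
    - {"hand": 1, "x": 6, "y": -9, "wz": -21}
    - {"hand": 1, "x": 8, "y": -12, "wz": -28}
    - {"hand": 1, "x": 10, "y": -15, "wz": -35}
    - {"hand": 1, "x": 12, "y": -18, "wz": -42}
    - {"hand": 1, "x": 14, "y": -21, "wz": -49}
    - {"hand": 1, "x": 15, "y": -23, "wz": -56}
  squeeze: 100

```text
validation failed for argument at $.co...
```

```bash
cat > st.py <<'E'
from h import *
from bench import arm
s=arm.read_state(); r=R.from_rotvec(s["orientation"]); m=r.as_matrix()
print(s["time"],s["position"].round(1),"q",s["q"].round(3),"yaw y",np.degrees(np.arctan2(m[1,1],m[0,1])).round(2),"z",m[:,2].round(4),"w",round(s["gripper_width"],1),"F",s["ft_force"].round(1),s["torque"].round(2))
E
python3 st.py
```

```text
0.8 [195.4 540.7 239.3] q [-1.266  0.707 -0.028  1.485  0.022  0.951 -0.075] yaw y 70.13 z [-1.e-04 -1.e-04 -1.e+00] w 85.1 F [-0.3 -0.1  0.3] [ 0.01 -0.03  0.04]
```

Emit:
play_rows:
  commands:
    - {"hand": 1, "x": 2, "y": -3, "z": 0, "wx": 0, "wy": 0, "wz": -7}
    - {"hand": 1, "x": 4, "y": -6, "z": 0, "wx": 0, "wy": 0, "wz": -14}
    - {"hand": 1, "x": 6, "y": -9, "z": 0, "wx": 0, "wy": 0, "wz": -21}
    - {"hand": 1, "x": 8, "y": -12, "z": 0, "wx": 0, "wy": 0, "wz": -28}
    - {"hand": 1, "x": 10, "y": -15, "z": 0, "wx": 0, "wy": 0, "wz": -35}
    - {"hand": 1, "x": 12, "y": -18, "z": 0, "wx": 0, "wy": 0, "wz": -42}
    - {"hand": 1, "x": 14, "y": -21, "z": 0, "wx": 0, "wy": 0, "wz": -49}
    - {"hand": 1, "x": 15, "y": -23, "z": 0, "wx": 0, "wy": 0, "wz": -56}
  squeeze: 100

```text
time: 1.47
position: [347.4, 307.9, 239.6]
orientation: [1.942, 2.469, 0.001]
ft_force: [0.4, -0.1, 0.1]
gripper_width: 85.6
```

```bash
python3 st.py
```

```text
1.4667 [347.4 307.9 239.6] q [-0.928  0.559  0.225  1.875 -0.178  0.727 -0.365] yaw y 13.63 z [ 1.1e-03 -3.0e-04 -1.0e+00] w 85.6 F [ 0.4 -0.1  0.1] [-0.01 -0.01 -0.  ]
```

Emit:
play_rows:
  commands:
    - {"hand": 1, "x": 2, "y": -3, "z": 0, "wx": 0, "wy": 0, "wz": -7}
    - {"hand": 1, "x": 4, "y": -6, "z": 0, "wx": 0, "wy": 0, "wz": -14}
    - {"hand": 1, "x": 6, "y": -9, "z": 0, "wx": 0, "wy": 0, "wz": -21}
    - {"hand": 1, "x": 8, "y": -12, "z": 0, "wx": 0, "wy": 0, "wz": -28}
    - {"hand": 1, "x": 10, "y": -15, "z": 0, "wx": 0, "wy": 0, "wz": -35}
    - {"hand": 1, "x": 12, "y": -18, "z": 0, "wx": 0, "wy": 0, "wz": -42}
    - {"hand": 1, "x": 14, "y": -21, "z": 0, "wx": 0, "wy": 0, "wz": -49}
    - {"hand": 1, "x": 15, "y": -24, "z": 0, "wx": 0, "wy": 0, "wz": -56}

```text
time: 2.13
position: [497.1, 69.0, 239.3]
orientation: [2.872, 1.272, 0.001]
ft_force: [1.4, 0.7, -0.6]
gripper_width: 85.6
```

Emit:
play_rows:
  commands:
    - {"hand": 1, "x": 0, "y": 0, "z": -2, "wx": 0, "wy": 0, "wz": -7}
    - {"hand": 1, "x": 0, "y": 0, "z": -3, "wx": 0, "wy": 0, "wz": -7}

```text
time: 2.3
position: [495.7, 69.1, 208.2]
orientation: [2.947, 1.087, -0.001]
ft_force: [-0.7, 1.2, -1.2]
gripper_width: 85.6
```

```bash
python3 st.py; python3 - <<'E'
from h import *
from bench import arm
s=arm.read_state(); p=arm.snapshot("wrist"); t=arm.snapshot("top")
cv2.imwrite("pics/wrist1.png",p["image"]);cv2.imwrite("pics/top1.png",t["image"][150:330,200:420].repeat(3,0).repeat(3,1))
print(p["mount"],p["intrinsics"])
r=R.from_rotvec(s["orientation"]); m=np.array(p["mount"])
# project predicted handle
rc=R.from_matrix(r.as_matrix()@m[:3,:3]); pos=r.apply(m[:3,3])+s["position"]
c=dict(rotation=rc.as_rotvec(),position=pos,intrinsics=p["intrinsics"])
M=np.array([[8,83,136],[8,-83,136],[-8,-83,136],[-8,83,136],[110,80,60],[110,-80,60]],float)
Q=R.from_euler('z',-49.42,degrees=True).apply(M)+[497.9,68.3,0]
uv=proj(c,Q);print(uv)
im=p["image"].copy()
cv2.polylines(im,[uv[:4].round().astype(int)],True,(0,255,0)); cv2.imwrite("pics/wrist1o.png",im)
E
```

```text
2.3 [495.7  69.1 208.2] q [-0.461  0.691  0.474  1.804 -0.438  0.753 -0.619] yaw y -49.51 z [-1.e-04 -6.e-04 -1.e+00] w 85.6 F [-0.7  1.2 -1.2] [ 0.06  0.05 -0.02]
[[-1.27194637e-04 -9.65324103e-01 -2.61054326e-01  6.68610559e+01]
 [ 9.99999281e-01 -4.34086616e-04  1.11792719e-03  1.21645146e+00]
 [-1.19248225e-03 -2.61053996e-01  9.65323464e-01 -1.34691363e+02]
 [ 0.00000000e+00  0.00000000e+00  0.00000000e+00  1.00000000e+00]] [[388.84562931   0.         320.09416138]
 [  0.         388.84562931 242.15677638]
 [  0.           0.           1.        ]]
[[336.95911013 101.1996838 ]
 [334.32736444 388.03041084]
 [308.24510844 388.09287988]
 [305.07313361 101.24988946]
 [479.37862529 115.24957761]
 [458.28476389 325.25884988]]
```

View pics/wrist1o.png

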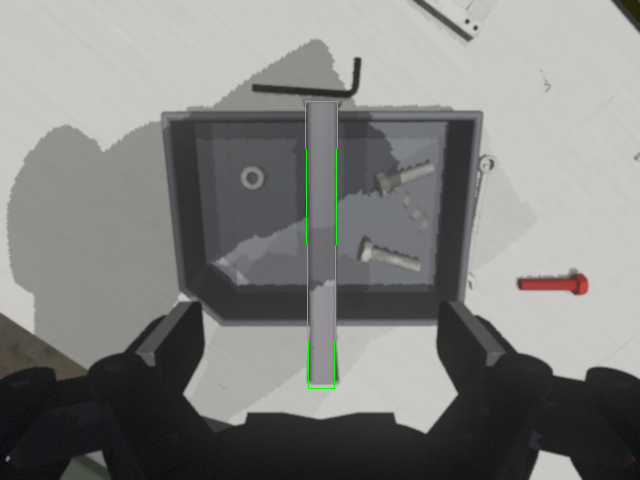

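The projected bar outline matches the wrist picture (bar at columns 306–337, rows 100–388). Now descend and close.

Emit:
play_rows:
  commands:
    - {"hand": 1, "x": 0.1, "y": -0.1, "z": -2.5, "wx": 0, "wy": 0, "wz": 0}
    - {"hand": 1, "x": 0.2, "y": -0.1, "z": -5, "wx": 0, "wy": 0, "wz": 0}
    - {"hand": 1, "x": 0.2, "y": -0.1, "z": -7.5, "wx": 0, "wy": 0, "wz": 0}
    - {"hand": 1, "x": 0.2, "y": -0.1, "z": -9, "wx": 0, "wy": 0, "wz": 0}
    - {"hand": 1, "x": 0.2, "y": -0.1, "z": -9.6, "wx": 0, "wy": 0, "wz": 0}
    - {"hand": 1, "x": 0.2, "y": -0.1, "z": -9.6, "wx": 0, "wy": 0, "wz": 0}

```text
time: 2.9
position: [497.3, 69.9, 113.0]
orientation: [-2.94, -1.105, 0.001]
ft_force: [-0.5, 0.8, -0.3]
gripper_width: 85.3
```

```bash
python3 st.py
```

```text
2.9 [497.3  69.9 113. ] q [-0.387  0.836  0.343  1.892 -0.54   0.507 -0.521] yaw y -48.81 z [-9.e-04  2.e-04 -1.e+00] w 85.3 F [-0.5  0.8 -0.3] [-0.01  0.05  0.01]
```

Emit:
play_rows:
  commands:
    - {"hand": 0, "x": 0, "y": 0, "z": 0, "wx": 0, "wy": 0, "wz": 0}
    - {"hand": 0, "x": 0, "y": 0, "z": 0, "wx": 0, "wy": 0, "wz": 0}
    - {"hand": 0, "x": 0, "y": 0, "z": 0, "wx": 0, "wy": 0, "wz": 0}
    - {"hand": 0, "x": 0, "y": 0, "z": 0, "wx": 0, "wy": 0, "wz": 0}
    - {"hand": 0, "x": 0, "y": 0, "z": 0, "wx": 0, "wy": 0, "wz": 0}
    - {"hand": 0, "x": 0, "y": 0, "z": 0, "wx": 0, "wy": 0, "wz": 0}
    - {"hand": 0, "x": 0, "y": 0, "z": 0, "wx": 0, "wy": 0, "wz": 0}
    - {"hand": 0, "x": 0, "y": 0, "z": 0, "wx": 0, "wy": 0, "wz": 0}
  squeeze: 110

```text
time: 3.57
position: [497.6, 69.8, 113.8]
orientation: [-2.941, -1.103, -0.001]
ft_force: [-2.1, 0.9, 12.0]
gripper_width: 14.4
```

```bash
python3 st.py
```

```text
3.5667 [497.6  69.8 113.8] q [-0.387  0.834  0.343  1.892 -0.54   0.507 -0.522] yaw y -48.88 z [ 6.e-04  5.e-04 -1.e+00] w 14.4 F [-2.1  0.9 12. ] [ 0.12  0.52 -0.2 ]
```

Emit:
play_rows:
  commands:
    - {"hand": 0, "x": 0, "y": 0, "z": 0.4, "wx": 0, "wy": 0, "wz": 0}
    - {"hand": 0, "x": 0, "y": 0, "z": 1, "wx": 0, "wy": 0, "wz": 0}
    - {"hand": 0, "x": 0, "y": 0, "z": 1.8, "wx": 0, "wy": 0, "wz": 0}
    - {"hand": 0, "x": 0, "y": 0, "z": 2.8, "wx": 0, "wy": 0, "wz": 0}
    - {"hand": 0, "x": 0, "y": 0, "z": 3.8, "wx": 0, "wy": 0, "wz": 0}
    - {"hand": 0, "x": 0, "y": 0, "z": 4.8, "wx": 0, "wy": 0, "wz": 0}
    - {"hand": 0, "x": 0, "y": 0, "z": 5.6, "wx": 0, "wy": 0, "wz": 0}
    - {"hand": 0, "x": 0, "y": 0, "z": 6, "wx": 0, "wy": 0, "wz": 0}

```text
time: 4.23
position: [497.6, 69.8, 174.5]
orientation: [2.941, 1.104, 0.002]
ft_force: [-0.7, -0.7, -5.1]
gripper_width: 14.3
```

```bash
python3 st.py; python3 - <<'E'
from h import *
from bench import arm
p=arm.snapshot("scene");cv2.imwrite("pics/scene2.png",cv2.resize(p["image"][120:370,180:440],None,fx=2.4,fy=2.4))
p=arm.snapshot("wrist");cv2.imwrite("pics/wrist2.png",p["image"])
E
```

```text
4.2333 [497.6  69.8 174.5] q [-0.436  0.74   0.432  1.839 -0.475  0.665 -0.577] yaw y -48.87 z [ 1.e-03  2.e-04 -1.e+00] w 14.3 F [-0.7 -0.7 -5.1] [0.03 0.04 0.01]
```

View pics/scene2.png

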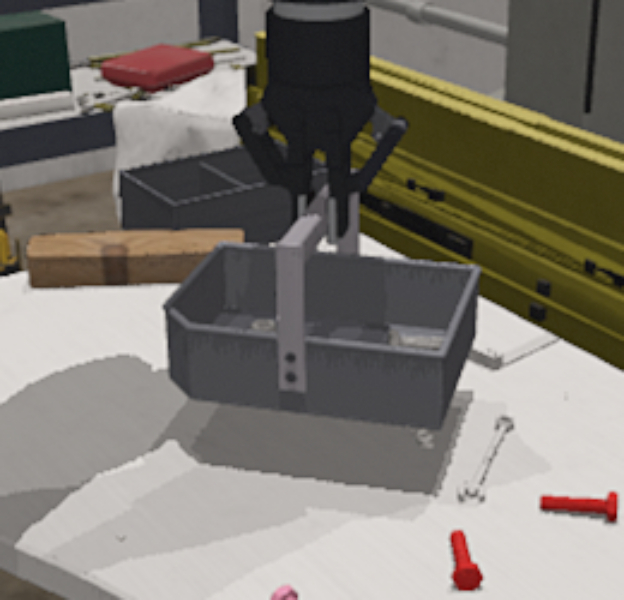

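View pics/wrist2.png

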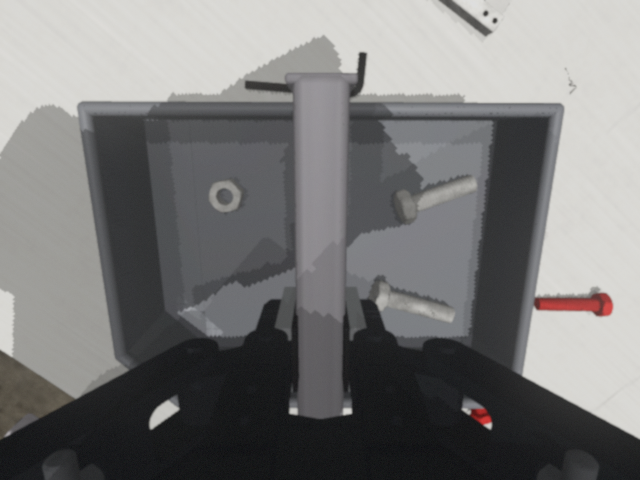

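The tote is held level, about 60 mm up, with its contents undisturbed (bolts at (435,200) and (410,300), nut at (225,195)). Lifting further and slightly outward.

Emit:
play_rows:
  commands:
    - {"hand": 0, "x": 0.2, "y": 0, "z": 0.6, "wx": 0, "wy": 0, "wz": 0}
    - {"hand": 0, "x": 0.6, "y": 0, "z": 1.8, "wx": 0, "wy": 0, "wz": 0}
    - {"hand": 0, "x": 1.2, "y": 0, "z": 3.4, "wx": 0, "wy": 0, "wz": 0}
    - {"hand": 0, "x": 2, "y": 0, "z": 5, "wx": 0, "wy": 0, "wz": 0}
    - {"hand": 0, "x": 2.6, "y": 0, "z": 6.6, "wx": 0, "wy": 0, "wz": 0}
    - {"hand": 0, "x": 3.2, "y": 0, "z": 8.2, "wx": 0, "wy": 0, "wz": 0}
    - {"hand": 0, "x": 3.8, "y": 0, "z": 9.4, "wx": 0, "wy": 0, "wz": 0}
    - {"hand": 0, "x": 4, "y": 0, "z": 10, "wx": 0, "wy": 0, "wz": 0}

```text
time: 5.0
position: [538.2, 69.6, 274.5]
orientation: [2.941, 1.103, 0.002]
ft_force: [0.2, 0.3, -5.3]
gripper_width: 14.4
```

Emit:
play_rows:
  commands:
    - {"hand": 0, "x": 0.2, "y": 0, "z": 0.6, "wx": 0, "wy": 0, "wz": 0}
    - {"hand": 0, "x": 0.6, "y": 0, "z": 1.8, "wx": 0, "wy": 0, "wz": 0}
    - {"hand": 0, "x": 1.2, "y": 0, "z": 3.4, "wx": 0, "wy": 0, "wz": 0}
    - {"hand": 0, "x": 2, "y": 0, "z": 5, "wx": 0, "wy": 0, "wz": 0}
    - {"hand": 0, "x": 2.6, "y": 0, "z": 6.6, "wx": 0, "wy": 0, "wz": 0}
    - {"hand": 0, "x": 3, "y": 0, "z": 7.6, "wx": 0, "wy": 0, "wz": 0}
    - {"hand": 0, "x": 3, "y": 0, "z": 8, "wx": 0, "wy": 0, "wz": 0}

```text
time: 5.58
position: [567.9, 69.6, 353.8]
orientation: [2.941, 1.103, 0.001]
ft_force: [0.2, 0.5, -5.3]
gripper_width: 14.2
```

```bash
python3 st.py; python3 - <<'E'
from h import *
d=R.from_euler('z',-48.9,degrees=True).apply([-1,-1,0])/2**.5
print(d,np.cross(d,[0,0,-1]))
E
```

```text
5.5833 [567.9  69.6 353.8] q [-0.434  0.653  0.557  1.286 -0.34   1.295 -0.732] yaw y -48.88 z [ 4.e-04 -0.e+00 -1.e+00] w 14.2 F [ 0.2  0.5 -5.3] [0.05 0.09 0.01]
[-0.99768428  0.06801529  0.        ] [-0.06801529 -0.99768428 -0.        ]
```

Emit:
play_rows:
  commands:
    - {"hand": 0, "x": 0, "y": 0, "z": 0, "wx": -0.1, "wy": -1, "wz": 0}
    - {"hand": 0, "x": 0, "y": 0, "z": 0, "wx": -0.2, "wy": -3, "wz": 0}
    - {"hand": 0, "x": 0, "y": 0, "z": 0, "wx": -0.3, "wy": -5, "wz": 0}
    - {"hand": 0, "x": 0, "y": 0, "z": 0, "wx": -0.5, "wy": -7.5, "wz": 0}
    - {"hand": 0, "x": 0, "y": 0, "z": 0, "wx": -0.7, "wy": -10, "wz": 0}
    - {"hand": 0, "x": 0, "y": 0, "z": 0, "wx": -0.9, "wy": -12.5, "wz": 0}
    - {"hand": 0, "x": 0, "y": 0, "z": 0, "wx": -1, "wy": -15, "wz": 0}
    - {"hand": 0, "x": 0, "y": 0, "z": 0, "wx": -1.2, "wy": -17, "wz": 0}

```text
time: 6.25
position: [566.4, 69.7, 352.5]
orientation: [2.8, 1.05, 0.408]
ft_force: [0.5, -0.8, -3.8]
gripper_width: 14.3
```

```bash
python3 st.py
```

```text
6.25 [566.4  69.7 352.5] q [-0.562  0.513  0.595  1.63  -0.334  0.799 -0.722] yaw y -50.16 z [ 0.2926 -0.0207 -0.956 ] w 14.3 F [ 0.5 -0.8 -3.8] [ 0.09  0.68 -0.04]
```

```bash
python3 - <<'E'
from h import *
from bench import arm
t=arm.snapshot("top"); s=arm.snapshot("scene")
cv2.imwrite("pics/scene3.png",s["image"])
for v in (35,58,85,108):
  print(v,[ray(t,[310,v],z)[0].round() for z in (0,100,200,300)])
E
```

```text
35 [np.float64(937.0), np.float64(883.0), np.float64(829.0), np.float64(775.0)]
58 [np.float64(887.0), np.float64(838.0), np.float64(790.0), np.float64(741.0)]
85 [np.float64(829.0), np.float64(786.0), np.float64(744.0), np.float64(702.0)]
108 [np.float64(779.0), np.float64(743.0), np.float64(706.0), np.float64(669.0)]
```

View pics/scene3.png

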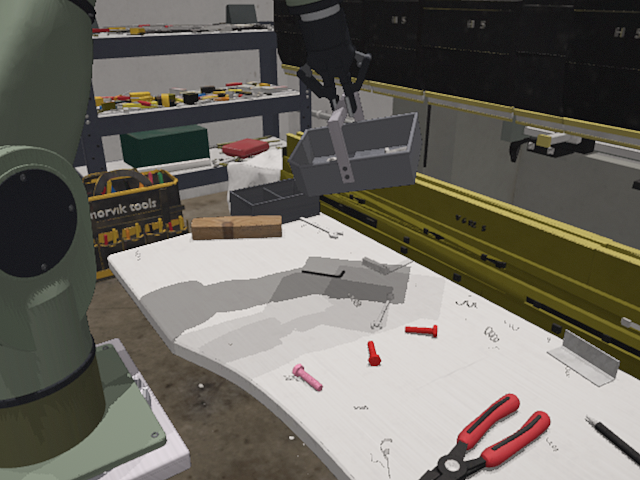

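The tote is at about 17° with plenty of clearance from the drawers (x ≥ ~780, low). Tilting on to 38° in place.

Emit:
play_rows:
  commands:
    - {"hand": 0, "x": 0, "y": 0, "z": 0, "wx": -0.2, "wy": -2.5, "wz": 0}
    - {"hand": 0, "x": 0, "y": 0, "z": 0, "wx": -0.3, "wy": -5, "wz": 0}
    - {"hand": 0, "x": 0, "y": 0, "z": 0, "wx": -0.5, "wy": -8, "wz": 0}
    - {"hand": 0, "x": 0, "y": 0, "z": 0, "wx": -0.7, "wy": -11, "wz": 0}
    - {"hand": 0, "x": 0, "y": 0, "z": 0, "wx": -0.9, "wy": -14, "wz": 0}
    - {"hand": 0, "x": 0, "y": 0, "z": 0, "wx": -1.1, "wy": -17, "wz": 0}
    - {"hand": 0, "x": 0, "y": 0, "z": 0, "wx": -1.3, "wy": -19.5, "wz": 0}
    - {"hand": 0, "x": 0, "y": 0, "z": 0, "wx": -1.4, "wy": -21, "wz": 0}

```text
time: 7.02
position: [566.6, 69.8, 352.3]
orientation: [2.564, 0.962, 0.859]
ft_force: [0.8, -0.9, -3.9]
gripper_width: 14.6
```

Emit:
play_rows:
  commands:
    - {"hand": 0, "x": 0, "y": 0, "z": 0, "wx": 0, "wy": 0, "wz": 0}
    - {"hand": 0, "x": 0, "y": 0, "z": 0, "wx": 0, "wy": 0, "wz": 0}
    - {"hand": 0, "x": 0, "y": 0, "z": 0, "wx": 0, "wy": 0, "wz": 0}
    - {"hand": 0, "x": 0, "y": 0, "z": 0, "wx": 0, "wy": 0, "wz": 0}
    - {"hand": 0, "x": 0, "y": 0, "z": 0, "wx": 0, "wy": 0, "wz": 0}
    - {"hand": 0, "x": 0, "y": 0, "z": 0, "wx": 0, "wy": 0, "wz": 0}
    - {"hand": 0, "x": 0, "y": 0, "z": 0, "wx": 0, "wy": 0, "wz": 0}
    - {"hand": 0, "x": 0, "y": 0, "z": 0, "wx": 0, "wy": 0, "wz": 0}

```text
time: 7.68
position: [567.5, 69.8, 353.3]
orientation: [2.564, 0.962, 0.86]
ft_force: [-0.4, -0.5, -4.1]
gripper_width: 14.5
```

```bash
cat > look.py <<'E'
import sys
from h import *
from bench import arm
k=sys.argv[1]
p=arm.snapshot("scene");cv2.imwrite(f"pics/scene{k}.png",cv2.resize(p["image"][40:290,230:490],None,fx=2.4,fy=2.4))
p=arm.snapshot("wrist");cv2.imwrite(f"pics/wrist{k}.png",p["image"])
p=arm.snapshot("top");cv2.imwrite(f"pics/top{k}.png",cv2.resize(p["image"][60:310,180:440],None,fx=2.4,fy=2.4))
E
python3 st.py; python3 look.py 4
```

```text
7.6833 [567.5  69.8 353.3] q [-0.656  0.418  0.56   2.013 -0.38   0.129 -0.701] yaw y -55.67 z [ 0.6153 -0.0421 -0.7872] w 14.5 F [-0.4 -0.5 -4.1] [0.12 1.39 0.01]
```

View pics/scene4.png

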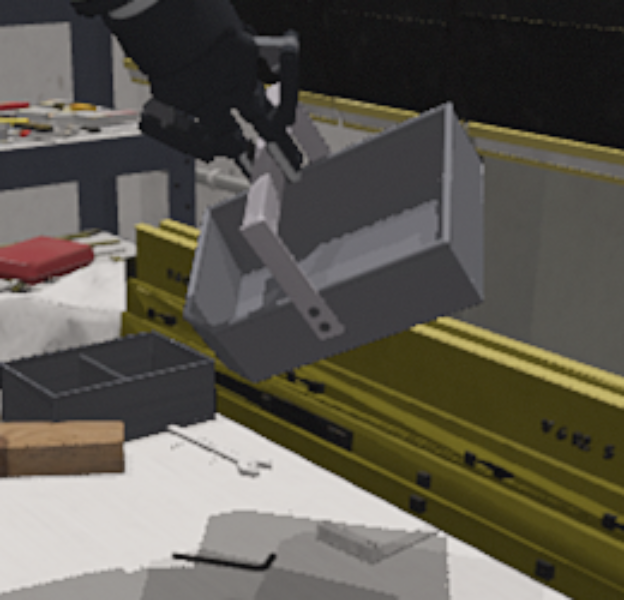

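View pics/wrist4.png

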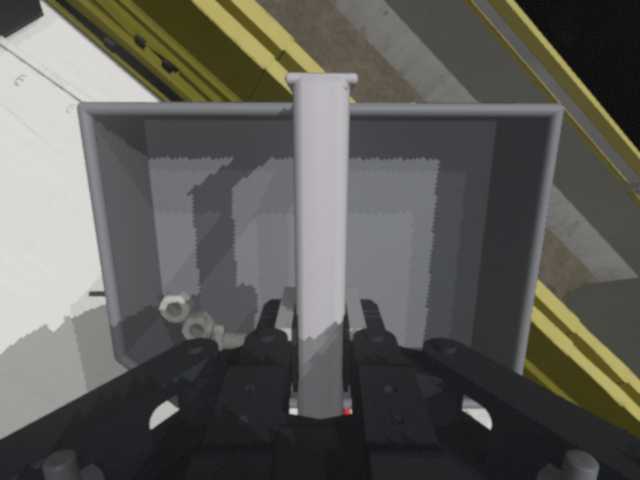

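View pics/top4.png

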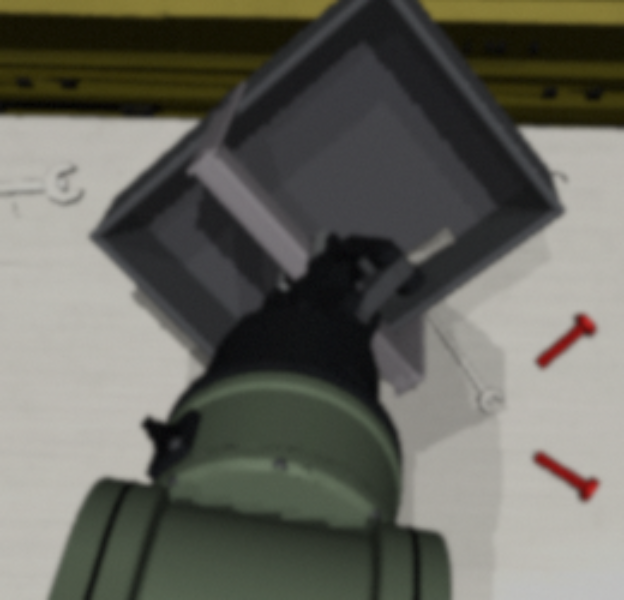

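Both nuts ((175,305) and (198,325)) and one bolt ((235,340), wrist view) have reached the corner. The top view shows a bolt at crop (432,243), apparently resting along the −y wall. I'll locate it in the tote frame.

```bash
cat > loc.py <<'E'
from h import *
from bench import arm
def tote():
    s=arm.read_state(); r=R.from_rotvec(s["orientation"]); 
    # level reference: tool Rl (z down, y at -48.9 when tote yaw -49.4)
    yl=R.from_euler('z',-48.88,degrees=True).as_matrix()
    ty=yl[:,0]; tz=np.array([0,0,-1.]); tx=np.cross(ty,tz); Rl=R.from_matrix(np.c_[tx,ty,tz])
    Tl=R.from_euler('z',-48.9,degrees=True)
    rel=Rl.inv()*Tl; Rt=r*rel
    # TCP at z=113.8 above tote origin when grasped, at (497.6,69.8) vs tote (497.9,68.3)
    off=Tl.inv().apply([497.6-497.9,69.8-68.3,113.8])
    return Rt, s["position"]-Rt.apply(off), s, r
def cam_w(p,s,r):
    m=np.array(p["mount"]); return dict(rotation=R.from_matrix(r.as_matrix()@m[:3,:3]).as_rotvec(),position=r.apply(m[:3,3])+s["position"],intrinsics=p["intrinsics"],image=p["image"])
def on_floor(c,uv,Rt,o,h):
    rc=R.from_rotvec(np.ravel(c["rotation"])) if np.size(c["rotation"])==3 else R.from_matrix(c["rotation"])
    d=Rt.inv().apply(rc.apply(np.linalg.solve(np.array(c["intrinsics"]),[uv[0],uv[1],1]))); P=Rt.inv().apply(np.array(c["position"])-o)
    return P+d*(h-P[2])/d[2]
E
python3 - <<'E'
from loc import *
Rt,o,s,r=tote(); print(o,Rt.as_matrix()[2])
t=arm.snapshot("top"); w=arm.snapshot("wrist"); W=cam_w(w,s,r)
C=np.array([-92,-62,4])
for n,c,uv,h in (("nut",W,(175,305),9),("nut",W,(198,325),9),("boltW",W,(235,340),10),("top",t,(180+432/2.4,60+243/2.4),10),("topend",t,(180+450/2.4,60+237/2.4),10)):
    P=on_floor(c,uv,Rt,o,h); print(n,P.round(),np.linalg.norm(P-C).round())
for q in ("bolt_0_mid","nut_0_mid"):
  for nm,p in (("top",t),("wrist",w)): print(q,nm,[(np.round(x["bbox"]),x["confidence"]) for x in arm.outline_of(p,q)])
print("corner z",(Rt.apply(C)+o))
M=np.array([[110,80,60],[110,-80,60],[-110,80,60],[-110,-48,60],[-78,-80,60]],float)
print(((proj(t,Rt.apply(M)+o)-[180,60])*2.4).round())
E
```

```text
[637.66370432  63.44880815 263.96629746] [0.43620974 0.4360738  0.78712179]
nut [-96. -40.   9.] 23.0
nut [-82. -55.   9.] 13.0
boltW [-58. -66.  10.] 35.0
top [ 28. -66.  10.] 120.0
topend [ 39. -70.  10.] 131.0
bolt_0_mid top []
bolt_0_mid wrist [(array([211., 327., 244., 351.]), 0.9)]
nut_0_mid top []
nut_0_mid wrist [(array([159., 286., 192., 323.]), 0.66)]
corner z [551.13219613  90.61158665 199.94691325]
[[384. -21.]
 [566. 211.]
 [ 92. 237.]
 [241. 384.]
 [313. 391.]]
```

A bolt is probably queued lengthwise behind the other along the −y wall, with its centre about 100 mm from the corner, which is too far. I'll break the queue: go back to level, tip toward +y, then toward −x, and add −y last.

```bash
cat > plan.py <<'E'
import sys
from h import *
a=-np.radians(48.9)
ax=lambda d:np.array([-d[1],d[0],0])
mx=ax(-np.array([np.cos(a),np.sin(a)])); my=ax(-np.array([-np.sin(a),np.cos(a)]))
T=lambda g:R.from_rotvec(np.radians(g[0]*mx+g[1]*my))
v=list(map(float,sys.argv[1:5])); n=int(sys.argv[5])
for i in range(1,n+1):
    f=i/n; g=np.array(v[:2])*(1-f)+np.array(v[2:])*f
    print((T(g)*T(v[:2]).inv()).as_rotvec(degrees=True).round(1))
E
python3 plan.py 26.9 26.9 0 0 8; echo; python3 plan.py 0 0 0 -22 6
```

```text
[ 0.3  4.7 -0. ]
[ 0.6  9.5 -0. ]
[ 1.  14.2 -0. ]
[ 1.3 19.   0. ]
[ 1.6 23.7 -0. ]
[ 1.9 28.5 -0. ]
[ 2.3 33.2  0. ]
[ 2.6 38.   0. ]

[-2.4  2.8  0. ]
[-4.8  5.5  0. ]
[-7.2  8.3  0. ]
[-9.6 11.1  0. ]
[-12.1  13.8   0. ]
[-14.5  16.6   0. ]
```

Emit:
play_rows:
  commands:
    - {"hand": 0, "x": 0, "y": 0, "z": 0, "wx": 0.2, "wy": 3, "wz": 0}
    - {"hand": 0, "x": 0, "y": 0, "z": 0, "wx": 0.5, "wy": 8, "wz": 0}
    - {"hand": 0, "x": 0, "y": 0, "z": 0, "wx": 1, "wy": 14, "wz": 0}
    - {"hand": 0, "x": 0, "y": 0, "z": 0, "wx": 1.3, "wy": 20, "wz": 0}
    - {"hand": 0, "x": 0, "y": 0, "z": 0, "wx": 1.6, "wy": 26, "wz": 0}
    - {"hand": 0, "x": 0, "y": 0, "z": 0, "wx": 2, "wy": 31, "wz": 0}
    - {"hand": 0, "x": 0, "y": 0, "z": 0, "wx": 2.4, "wy": 36, "wz": 0}
    - {"hand": 0, "x": 0, "y": 0, "z": 0, "wx": 2.6, "wy": 38, "wz": 0}

```text
time: 8.8
position: [568.2, 69.3, 352.8]
orientation: [-2.94, -1.102, 0.008]
ft_force: [-0.5, 0.3, -5.1]
gripper_width: 14.4
```

Emit:
play_rows:
  commands:
    - {"hand": 0, "x": 0, "y": 0, "z": 0, "wx": -2.4, "wy": 2.8, "wz": 0}
    - {"hand": 0, "x": 0, "y": 0, "z": 0, "wx": -4.8, "wy": 5.5, "wz": 0}
    - {"hand": 0, "x": 0, "y": 0, "z": 0, "wx": -7.2, "wy": 8.3, "wz": 0}
    - {"hand": 0, "x": 0, "y": 0, "z": 0, "wx": -9.6, "wy": 11, "wz": 0}
    - {"hand": 0, "x": 0, "y": 0, "z": 0, "wx": -12, "wy": 13.8, "wz": 0}
    - {"hand": 0, "x": 0, "y": 0, "z": 0, "wx": -14.5, "wy": 16.6, "wz": 0}
    - {"hand": 0, "x": 0, "y": 0, "z": 0, "wx": -14.5, "wy": 16.6, "wz": 0}
    - {"hand": 0, "x": 0, "y": 0, "z": 0, "wx": -14.5, "wy": 16.6, "wz": 0}

```text
time: 9.47
position: [568.0, 69.9, 352.4]
orientation: [2.77, 1.04, -0.537]
ft_force: [0.8, -1.1, -3.4]
gripper_width: 14.4
```

```bash
python3 st.py; python3 look.py 5
```

```text
9.4667 [568.   69.9 352.4] q [-0.457  0.875  0.616  0.893 -0.203  1.769 -0.826] yaw y -48.85 z [-0.2813 -0.2464 -0.9274] w 14.4 F [ 0.8 -1.1 -3.4] [ 0.54 -0.7   0.05]
```

View pics/wrist5.png

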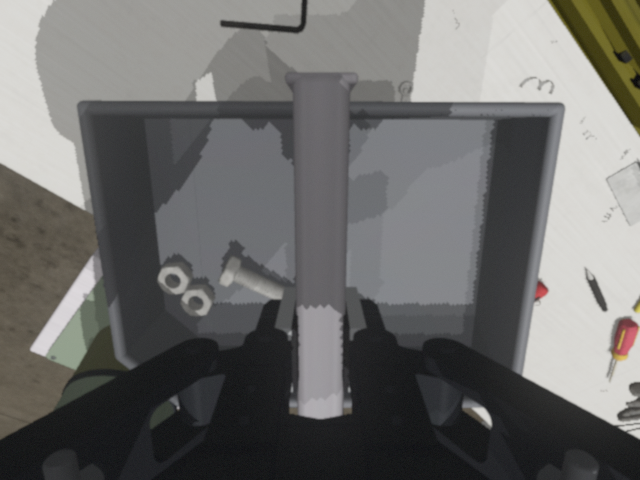

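View pics/scene5.png

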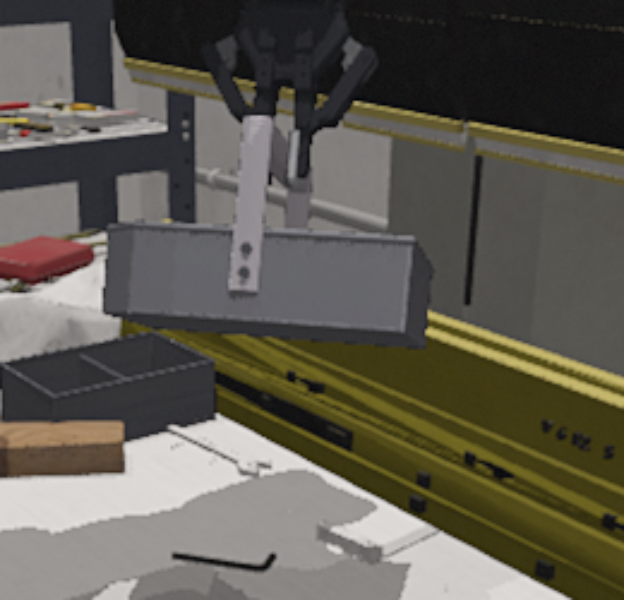

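The items are creeping toward +y: nuts at (175,278) and (197,300), a bolt at (255,278). I'll hold briefly and look again.

Emit:
play_rows:
  commands:
    - {"hand": 0, "x": 0, "y": 0, "z": 0, "wx": 0, "wy": 0, "wz": 0}
    - {"hand": 0, "x": 0, "y": 0, "z": 0, "wx": 0, "wy": 0, "wz": 0}
    - {"hand": 0, "x": 0, "y": 0, "z": 0, "wx": 0, "wy": 0, "wz": 0}
    - {"hand": 0, "x": 0, "y": 0, "z": 0, "wx": 0, "wy": 0, "wz": 0}

```text
time: 9.95
position: [567.4, 69.7, 353.4]
orientation: [2.77, 1.039, -0.539]
ft_force: [0.1, 1.0, -4.8]
gripper_width: 14.4
```

```bash
python3 st.py; python3 look.py 6
```

```text
9.95 [567.4  69.7 353.4] q [-0.456  0.874  0.616  0.893 -0.203  1.772 -0.826] yaw y -48.89 z [-0.2823 -0.2465 -0.9271] w 14.4 F [ 0.1  1.  -4.8] [ 0.65 -0.7  -0.12]
```

View pics/wrist6.png

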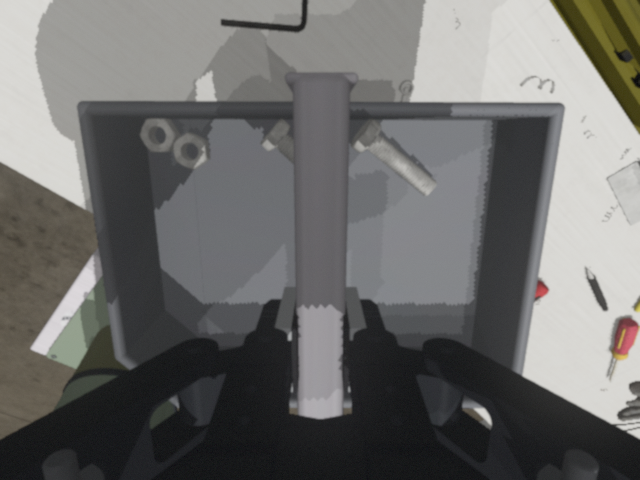

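Everything is now at the +y wall: nuts at (157,135) and (190,150), bolts diagonal at (280,140) and (395,160). Next, tip toward −x.

```bash
python3 plan.py 0 -22 32 2 8
```

```text
[-1.  -4.8  0.8]
[-2.  -9.6  1.5]
[ -3.  -14.5   2.3]
[ -4.  -19.3   3.1]
[ -5.1 -24.1   3.8]
[ -6.2 -28.9   4.6]
[ -7.3 -33.7   5.4]
[ -8.4 -38.4   6.1]
```

Emit:
play_rows:
  commands:
    - {"hand": 0, "x": 0, "y": 0, "z": 0, "wx": -1, "wy": -4.8, "wz": 0.8}
    - {"hand": 0, "x": 0, "y": 0, "z": 0, "wx": -2, "wy": -9.6, "wz": 1.5}
    - {"hand": 0, "x": 0, "y": 0, "z": 0, "wx": -3, "wy": -14.5, "wz": 2.3}
    - {"hand": 0, "x": 0, "y": 0, "z": 0, "wx": -4, "wy": -19.3, "wz": 3.1}
    - {"hand": 0, "x": 0, "y": 0, "z": 0, "wx": -5.1, "wy": -24.1, "wz": 3.8}
    - {"hand": 0, "x": 0, "y": 0, "z": 0, "wx": -6.2, "wy": -28.9, "wz": 4.6}
    - {"hand": 0, "x": 0, "y": 0, "z": 0, "wx": -7.3, "wy": -33.7, "wz": 5.4}
    - {"hand": 0, "x": 0, "y": 0, "z": 0, "wx": -8.4, "wy": -38.4, "wz": 6.1}

```text
time: 10.77
position: [567.0, 69.9, 353.7]
orientation: [2.448, 0.917, 0.311]
ft_force: [1.8, 0.3, -4.4]
gripper_width: 14.2
```

Emit:
play_rows:
  commands:
    - {"hand": 0, "x": 0, "y": 0, "z": 0, "wx": 0, "wy": 0, "wz": 0}
    - {"hand": 0, "x": 0, "y": 0, "z": 0, "wx": 0, "wy": 0, "wz": 0}
    - {"hand": 0, "x": 0, "y": 0, "z": 0, "wx": 0, "wy": 0, "wz": 0}
    - {"hand": 0, "x": 0, "y": 0, "z": 0, "wx": 0, "wy": 0, "wz": 0}
    - {"hand": 0, "x": 0, "y": 0, "z": 0, "wx": 0, "wy": 0, "wz": 0}
    - {"hand": 0, "x": 0, "y": 0, "z": 0, "wx": 0, "wy": 0, "wz": 0}

```text
time: 11.27
position: [567.7, 69.3, 353.3]
orientation: [2.449, 0.916, 0.304]
ft_force: [-0.5, 0.1, -5.4]
gripper_width: 14.6
```

```bash
python3 st.py; python3 look.py 7
```

```text
11.2667 [567.7  69.3 353.3] q [-0.901  0.631  0.866  1.676  0.     0.704 -1.073] yaw y -49.6 z [ 0.3709 -0.3778 -0.8483] w 14.6 F [-0.5  0.1 -5.4] [0.79 0.86 0.01]
```

View pics/wrist7.png

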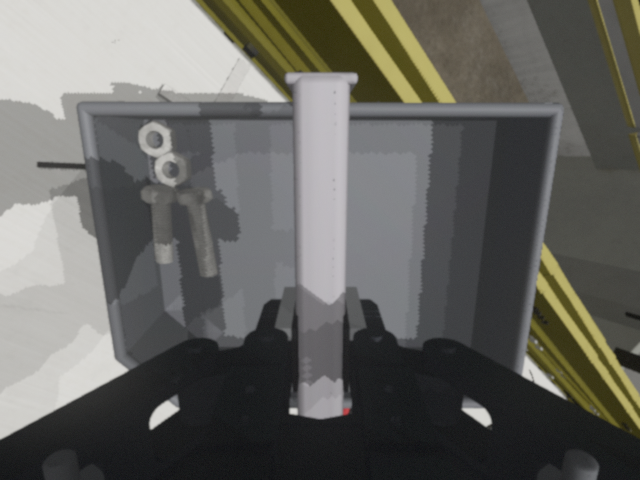

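View pics/scene7.png

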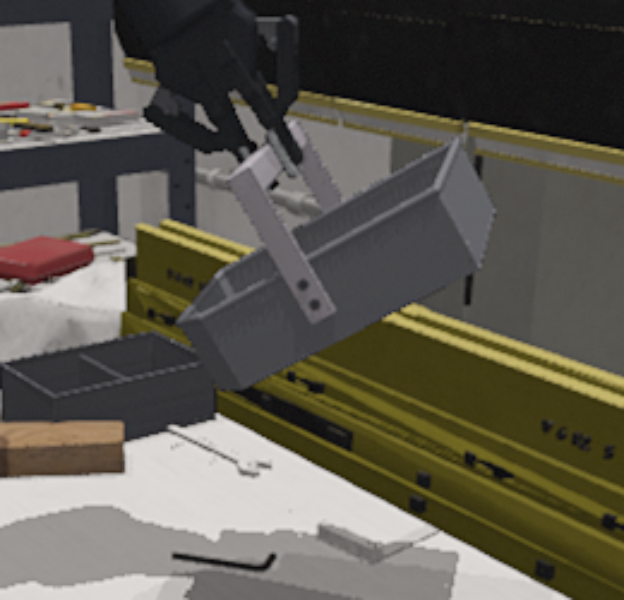

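All four are against the −x wall, bolts side by side ((163,225), (200,235)), nuts above them ((155,138), (172,168)). Now I'll add the −y tilt.

```bash
python3 plan.py 32 2 29 24 8
```

```text
[ 2.  -1.7  0.8]
[ 4.  -3.5  1.5]
[ 5.9 -5.2  2.3]
[ 7.9 -7.   3. ]
[ 9.8 -8.7  3.8]
[ 11.8 -10.5   4.5]
[ 13.7 -12.3   5.3]
[ 15.7 -14.1   6. ]
```

Emit:
play_rows:
  commands:
    - {"hand": 0, "x": 0, "y": 0, "z": 0, "wx": 2, "wy": -1.7, "wz": 0.8}
    - {"hand": 0, "x": 0, "y": 0, "z": 0, "wx": 4, "wy": -3.5, "wz": 1.5}
    - {"hand": 0, "x": 0, "y": 0, "z": 0, "wx": 5.9, "wy": -5.2, "wz": 2.3}
    - {"hand": 0, "x": 0, "y": 0, "z": 0, "wx": 7.9, "wy": -7, "wz": 3}
    - {"hand": 0, "x": 0, "y": 0, "z": 0, "wx": 9.8, "wy": -8.7, "wz": 3.8}
    - {"hand": 0, "x": 0, "y": 0, "z": 0, "wx": 11.8, "wy": -10.5, "wz": 4.5}
    - {"hand": 0, "x": 0, "y": 0, "z": 0, "wx": 13.7, "wy": -12.3, "wz": 5.3}
    - {"hand": 0, "x": 0, "y": 0, "z": 0, "wx": 15.7, "wy": -14.1, "wz": 6}

```text
time: 12.08
position: [567.3, 69.7, 353.5]
orientation: [2.533, 0.948, 0.801]
ft_force: [-0.7, 0.1, -4.1]
gripper_width: 14.6
```

Emit:
play_rows:
  commands:
    - {"hand": 0, "x": 0, "y": 0, "z": 0, "wx": 0, "wy": 0, "wz": 0}
    - {"hand": 0, "x": 0, "y": 0, "z": 0, "wx": 0, "wy": 0, "wz": 0}
    - {"hand": 0, "x": 0, "y": 0, "z": 0, "wx": 0, "wy": 0, "wz": 0}
    - {"hand": 0, "x": 0, "y": 0, "z": 0, "wx": 0, "wy": 0, "wz": 0}
    - {"hand": 0, "x": 0, "y": 0, "z": 0, "wx": 0, "wy": 0, "wz": 0}
    - {"hand": 0, "x": 0, "y": 0, "z": 0, "wx": 0, "wy": 0, "wz": 0}
    - {"hand": 0, "x": 0, "y": 0, "z": 0, "wx": 0, "wy": 0, "wz": 0}
    - {"hand": 0, "x": 0, "y": 0, "z": 0, "wx": 0, "wy": 0, "wz": 0}

```text
time: 12.75
position: [567.4, 69.9, 353.2]
orientation: [2.533, 0.948, 0.798]
ft_force: [-0.6, -0.3, -2.8]
gripper_width: 14.6
```

```bash
python3 st.py; python3 look.py 8
```

```text
12.75 [567.4  69.9 353.2] q [-0.731  0.441  0.63   1.988 -0.114  0.171 -0.978] yaw y -55.58 z [ 0.6013 -0.0984 -0.793 ] w 14.6 F [-0.6 -0.3 -2.8] [0.14 1.4  0.03]
```

View pics/wrist8.png

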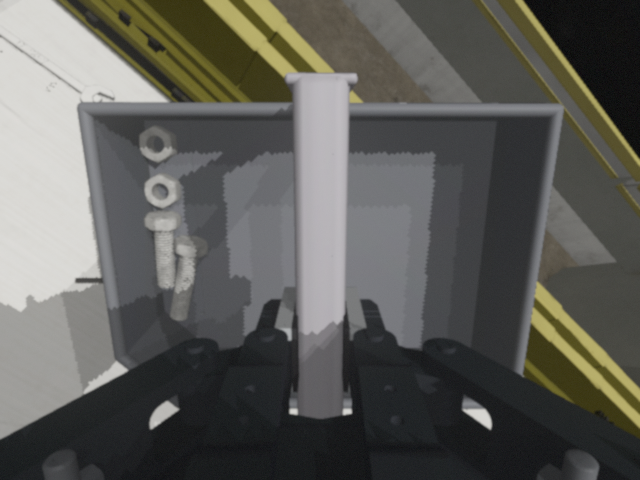

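View pics/top8.png

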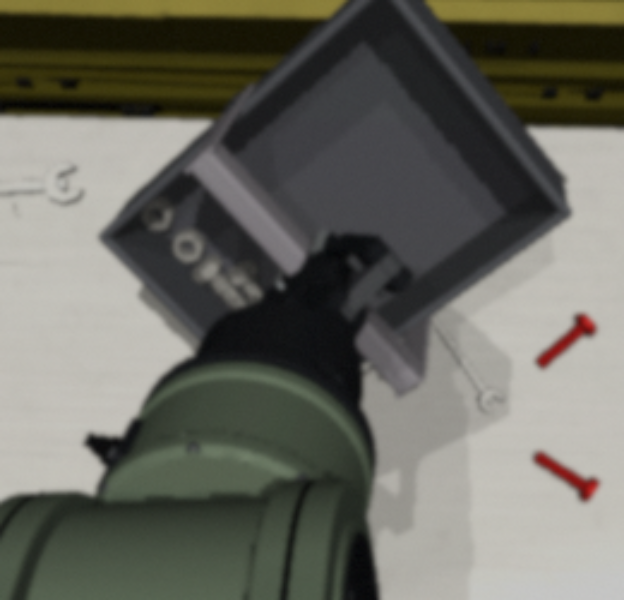

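View pics/scene8.png

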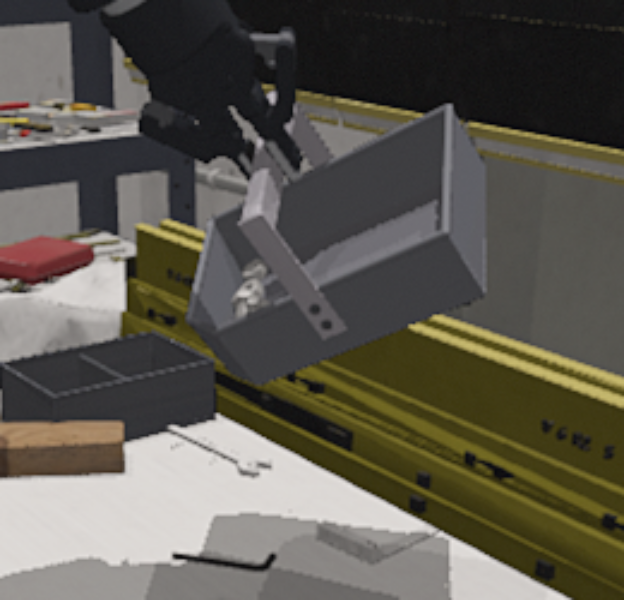

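The items are sticking along the −x wall (nuts at (157,143) and (162,190)), so I need more −y and less −x.

```bash
python3 plan.py 29 24 16 35 6
```

```text
[2.6 0.1 0.9]
[5.3 0.1 1.8]
[7.9 0.2 2.7]
[10.6  0.2  3.5]
[13.2  0.2  4.4]
[15.9  0.2  5.3]
```

Emit:
play_rows:
  commands:
    - {"hand": 0, "x": 0, "y": 0, "z": 0, "wx": 2.6, "wy": 0.1, "wz": 0.9}
    - {"hand": 0, "x": 0, "y": 0, "z": 0, "wx": 5.3, "wy": 0.1, "wz": 1.8}
    - {"hand": 0, "x": 0, "y": 0, "z": 0, "wx": 7.9, "wy": 0.2, "wz": 2.7}
    - {"hand": 0, "x": 0, "y": 0, "z": 0, "wx": 10.6, "wy": 0.2, "wz": 3.5}
    - {"hand": 0, "x": 0, "y": 0, "z": 0, "wx": 13.2, "wy": 0.2, "wz": 4.4}
    - {"hand": 0, "x": 0, "y": 0, "z": 0, "wx": 15.9, "wy": 0.2, "wz": 5.3}
    - {"hand": 0, "x": 0, "y": 0, "z": 0, "wx": 15.9, "wy": 0.2, "wz": 5.3}
    - {"hand": 0, "x": 0, "y": 0, "z": 0, "wx": 15.9, "wy": 0.2, "wz": 5.3}

```text
time: 13.57
position: [567.6, 67.6, 353.3]
orientation: [2.742, 1.019, 1.017]
ft_force: [1.2, -2.0, -4.5]
gripper_width: 14.5
```

```bash
python3 st.py; python3 look.py 9
```

```text
13.5667 [567.6  67.6 353.3] q [ 0.     0.369 -0.176  2.009 -0.259  0.107 -0.753] yaw y -54.02 z [ 0.5957  0.1769 -0.7835] w 14.5 F [ 1.2 -2.  -4.5] [-0.61  1.26 -0.16]
```

View pics/wrist9.png

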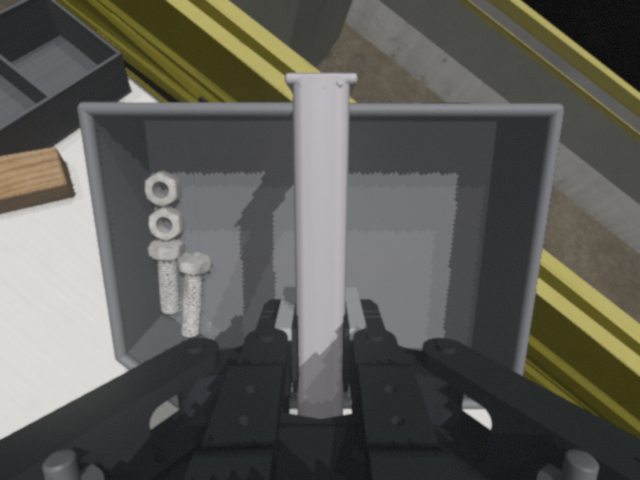

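View pics/top9.png

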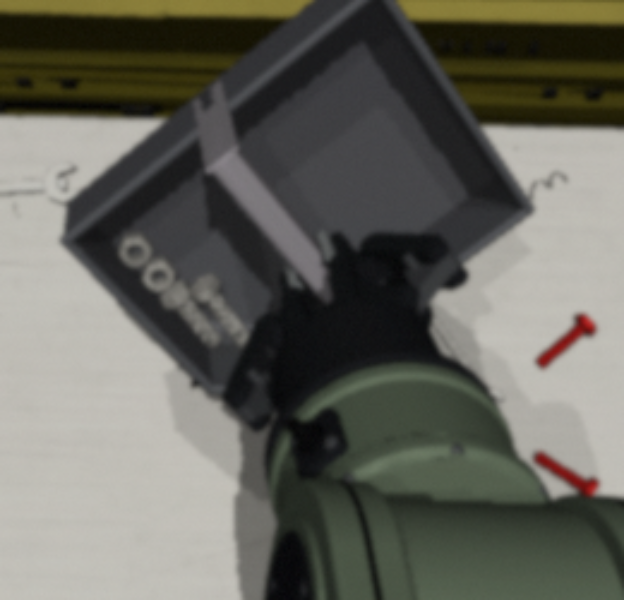

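Emit:
play_rows:
  commands:
    - {"hand": 0, "x": 0, "y": 0, "z": 0, "wx": 0, "wy": 0, "wz": 0}
    - {"hand": 0, "x": 0, "y": 0, "z": 0, "wx": 0, "wy": 0, "wz": 0}
    - {"hand": 0, "x": 0, "y": 0, "z": 0, "wx": 0, "wy": 0, "wz": 0}
    - {"hand": 0, "x": 0, "y": 0, "z": 0, "wx": 0, "wy": 0, "wz": 0}
    - {"hand": 0, "x": 0, "y": 0, "z": 0, "wx": 0, "wy": 0, "wz": 0}
    - {"hand": 0, "x": 0, "y": 0, "z": 0, "wx": 0, "wy": 0, "wz": 0}
    - {"hand": 0, "x": 0, "y": 0, "z": 0, "wx": 0, "wy": 0, "wz": 0}
    - {"hand": 0, "x": 0, "y": 0, "z": 0, "wx": 0, "wy": 0, "wz": 0}

```text
time: 14.38
position: [567.4, 69.7, 353.3]
orientation: [2.74, 1.025, 1.016]
ft_force: [-0.1, 0.1, -4.0]
gripper_width: 14.1
```

```bash
python3 st.py; python3 look.py 10
```

```text
14.3833 [567.4  69.7 353.3] q [-0.008  0.369 -0.171  2.009 -0.259  0.108 -0.754] yaw y -53.82 z [ 0.595   0.1777 -0.7838] w 14.1 F [-0.1  0.1 -4. ] [-0.48  1.35 -0.04]
```

View pics/wrist10.png

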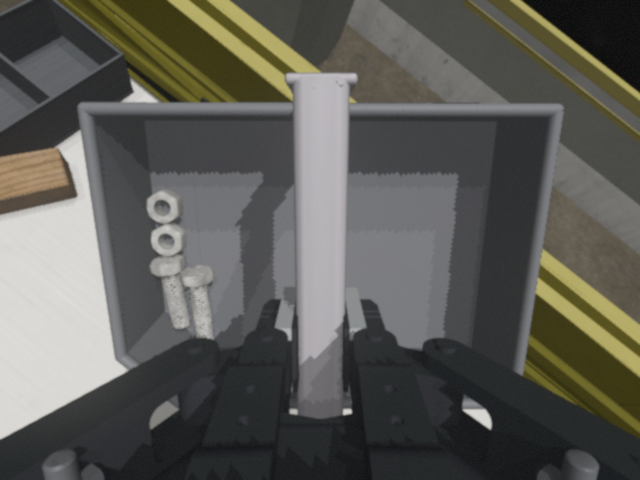

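View pics/top10.png

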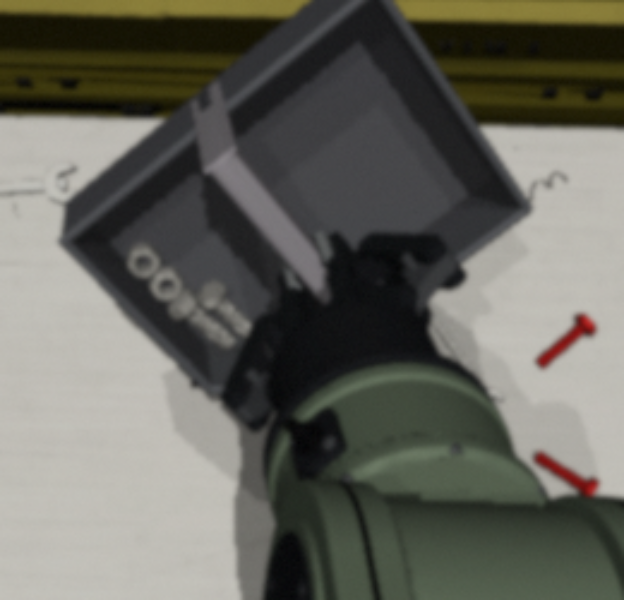

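View pics/scene10.png

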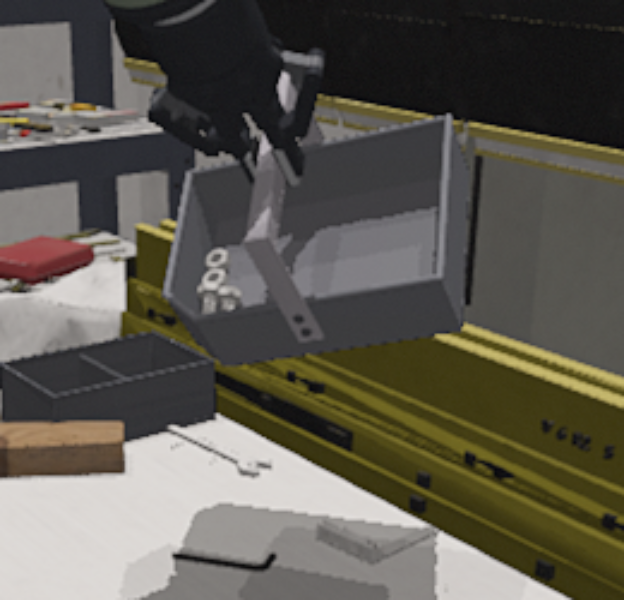

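```bash
cat > m.py <<'E'
import sys
from loc import *
Rt,o,s,r=tote(); w=arm.snapshot("wrist"); W=cam_w(w,s,r); C=np.array([-92,-62,4])
print("tilt",np.degrees(np.arccos(Rt.as_matrix()[2,2])).round(1),"corner",(Rt.apply(C)+o).round(),"foot px",proj(W,Rt.apply(C)+o).round())
for q in ("bolt_0_mid","nut_0_mid"):
  for x in arm.outline_of(w,q):
    b=x["bbox"]; uv=((b[0]+b[2])/2,(b[1]+b[3])/2); P=on_floor(W,uv,Rt,o,9); print(q,np.round(b),round(x["confidence"],2),P.round(),np.linalg.norm(P-C).round())
for a in sys.argv[1:]:
    uv=eval(a); P=on_floor(W,uv,Rt,o,9); print(uv,P.round(),np.linalg.norm(P-C).round())
cv2.imwrite("pics/m.png",w["image"])
E
python3 m.py "(165,207)" "(168,240)" "(168,265)" "(182,325)" "(197,275)" "(205,338)"
```

```text
tilt 38.4 corner [545. 122. 208.] foot px [[187. 331.]]
nut_0_mid [148. 189. 180. 230.] 0.78 [-97.  24.   9.] 86.0
(165, 207) [-96.  25.   9.] 88.0
(168, 240) [-96.   4.   9.] 67.0
(168, 265) [-98. -12.   9.] 50.0
(182, 325) [-93. -55.   9.] 9.0
(197, 275) [-80. -19.   9.] 45.0
(205, 338) [-78. -65.   9.] 15.0
```

```bash
python3 - <<'E'
from loc import *
Rt,o,s,r=tote(); t=arm.snapshot("top"); sc=arm.snapshot("scene"); C=np.array([-92,-62,4])
for n,c,(u,v),off in (("nutA",t,(143,262),(180,60)),("nutB",t,(164,287),(180,60)),("nutA sc",sc,(217,258),(230,40)),("nutB sc",sc,(214,278),(230,40))):
    P=on_floor(c,(off[0]+u/2.4,off[1]+v/2.4),Rt,o,9); print(n,P.round(),np.linalg.norm(P-C).round())
for q in("spanner_10","hex_key_0"):
    for x in arm.outline_of(t,q): b=x["bbox"]; print(q,np.round(b),x["confidence"],ray(t,((b[0]+b[2])/2,(b[1]+b[3])/2),4).round())
cv2.imwrite("pics/scene11.png",sc["image"]); print(s["dq"].round(3),arm.read_state()["time"])
E
python3 st.py; python3 m.py "(165,207)"
```

```text
nutA [-98.  24.   9.] 86.0
nutB [-99.   3.   9.] 65.0
nutA sc [-99.  28.   9.] 91.0
nutB sc [-98.   7.   9.] 69.0
spanner_10 [362. 190. 387. 229.] 0.42 [570. -54.   4.]
[-0.001  0.001  0.     0.     0.001 -0.001  0.004] 14.8833
14.8833 [567.4  69.7 353.3] q [-0.008  0.369 -0.171  2.009 -0.259  0.108 -0.754] yaw y -53.82 z [ 0.595   0.1777 -0.7838] w 14.3 F [-0.1 -0.1 -3.6] [-0.46  1.34  0.07]
tilt 38.4 corner [545. 122. 208.] foot px [[187. 331.]]
bolt_0_mid [150. 264. 200. 337.] 0.95 [-96. -37.   9.] 26.0
nut_0_mid [149. 198. 182. 237.] 0.91 [-96.  19.   9.] 81.0
(165, 207) [-96.  25.   9.] 88.0
```

View pics/scene11.png

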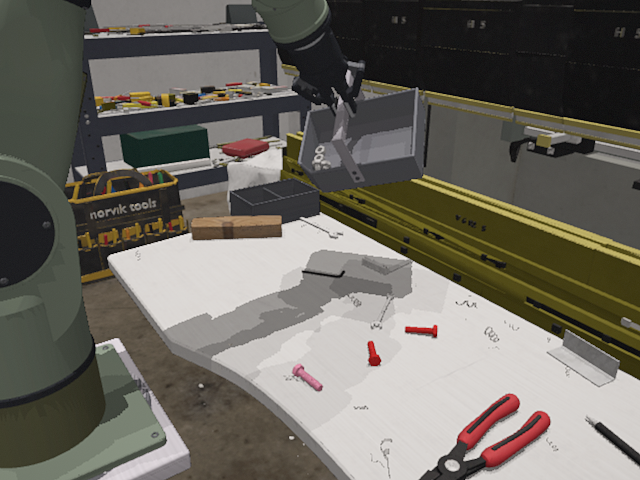

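View pics/m.png

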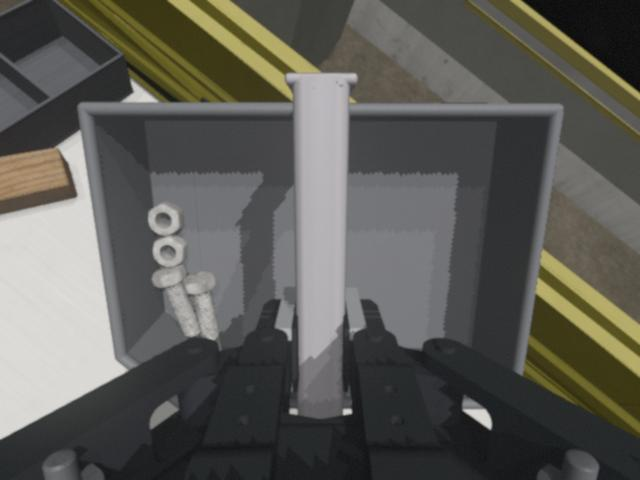

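All four are in the corner and still creeping inward (farthest nut about 81 mm away). I'll let them settle.

Emit:
play_rows:
  commands:
    - {"hand": 0, "x": 0, "y": 0, "z": 0, "wx": 0, "wy": 0, "wz": 0}
    - {"hand": 0, "x": 0, "y": 0, "z": 0, "wx": 0, "wy": 0, "wz": 0}
    - {"hand": 0, "x": 0, "y": 0, "z": 0, "wx": 0, "wy": 0, "wz": 0}
    - {"hand": 0, "x": 0, "y": 0, "z": 0, "wx": 0, "wy": 0, "wz": 0}
    - {"hand": 0, "x": 0, "y": 0, "z": 0, "wx": 0, "wy": 0, "wz": 0}
    - {"hand": 0, "x": 0, "y": 0, "z": 0, "wx": 0, "wy": 0, "wz": 0}
    - {"hand": 0, "x": 0, "y": 0, "z": 0, "wx": 0, "wy": 0, "wz": 0}
    - {"hand": 0, "x": 0, "y": 0, "z": 0, "wx": 0, "wy": 0, "wz": 0}

```text
time: 15.7
position: [567.4, 69.8, 353.3]
orientation: [2.74, 1.025, 1.016]
ft_force: [-0.4, 1.0, -4.2]
gripper_width: 14.4
```

Emit:
play_rows:
  commands:
    - {"hand": 0, "x": 0, "y": 0, "z": 0, "wx": 0, "wy": 0, "wz": 0}
    - {"hand": 0, "x": 0, "y": 0, "z": 0, "wx": 0, "wy": 0, "wz": 0}
    - {"hand": 0, "x": 0, "y": 0, "z": 0, "wx": 0, "wy": 0, "wz": 0}
    - {"hand": 0, "x": 0, "y": 0, "z": 0, "wx": 0, "wy": 0, "wz": 0}
    - {"hand": 0, "x": 0, "y": 0, "z": 0, "wx": 0, "wy": 0, "wz": 0}
    - {"hand": 0, "x": 0, "y": 0, "z": 0, "wx": 0, "wy": 0, "wz": 0}
    - {"hand": 0, "x": 0, "y": 0, "z": 0, "wx": 0, "wy": 0, "wz": 0}
    - {"hand": 0, "x": 0, "y": 0, "z": 0, "wx": 0, "wy": 0, "wz": 0}

```text
time: 16.37
position: [567.4, 69.7, 353.3]
orientation: [2.74, 1.025, 1.016]
ft_force: [-0.0, -0.2, -4.0]
gripper_width: 14.5
```

```bash
python3 st.py; python3 m.py
```

```text
16.3667 [567.4  69.7 353.3] q [-0.008  0.369 -0.171  2.009 -0.259  0.108 -0.754] yaw y -53.82 z [ 0.595   0.1777 -0.7838] w 14.5 F [-0.  -0.2 -4. ] [-0.5   1.31  0.04]
tilt 38.4 corner [545. 122. 208.] foot px [[187. 331.]]
bolt_0_mid [150. 268. 200. 339.] 0.75 [-96. -39.   9.] 24.0
nut_0_mid [148. 199. 181. 240.] 0.65 [-97.  18.   9.] 80.0
```

View pics/m.png

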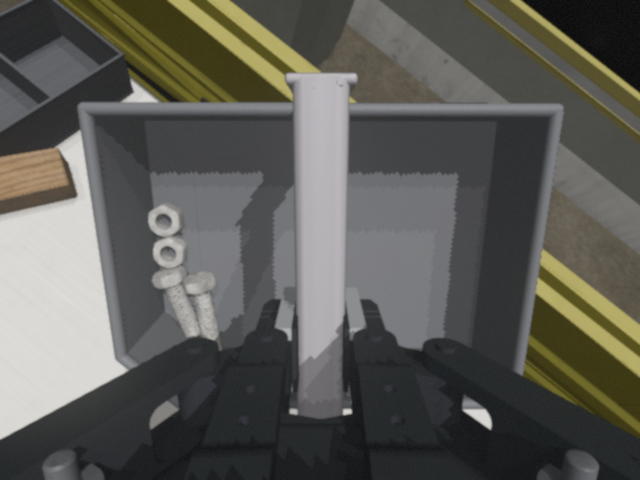

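Settled: nuts at (166,220) and (170,252), both bolts in the corner, the farthest centre about 80 mm from its foot. Handing in.

```bash
python3 -c "
from bench import arm
print(arm.close_job())"
```

```text
the job is handed in; nothing more can be done
None
```

I handed the job in at about 16.5 s of the 67 s, with the tote held still in the air, tipped toward its cropped corner, and both bolts and both nuts gathered there. No verdict was reported.

- **What I did:** I gripped the bar at 110 N, lifted the tote level, raised the handle to about 0.36 m and tipped it. In the first tip one bolt seemed to queue end-to-end behind the other along the wall, about 100 mm or more from the corner. I went back through level, tipped toward +y, then −x, then added −y, and all four then slid into the corner.
- **Final checks:**
  - The tote was tipped 38.4°, with the foot of the cropped corner about 208 mm above the worktop.
  - The farthest nut was about 80 mm from the corner foot, the second nut about 60 mm, and the bolts about 25–45 mm.
  - The arm was at rest and the fasteners had settled, moving at most about 1 mm over the last 1.4 s. The tote had not visibly slipped in the grip.
- **Disagreements:**
  - While the nuts were still creeping in, the three cameras put the farthest one at 86–91 mm. The final 80 mm comes from the wrist camera alone.
  - In the last top view the network found the spanner with low confidence and missed the hex key. Both looked unmoved in the scene picture, but I did not measure how far they shifted.
  - The gripper read about 14.4 mm on the 16 mm bar throughout.

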